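Bring the knob-lidded spice jar to the front of the carousel and hold it there

ROBOT

A 6-joint arm with a two-finger parallel gripper is mounted at the origin on the work surface. World frame = base frame: x ahead of the robot, y to its left, z up, the work surface at z = 0. Lengths are in m, angles in rad, forces in N, time in s.
With the tool pointing down it reaches from about 0.35 to 0.775 m from the base axis. Payload 5.5 kg.
Tool frame: the origin (TCP) lies at the very end of the fingers, on their centre line; the grasp point (between the pads) lies 19 mm behind it; z points along the fingers, y is the direction in which the jaws open and shut (so a half turn about z gives the same grasp; the last joint's range is limited). The gripper opens to 85 mm and grips with 20 to 120 N. Pads are 22 mm wide; open, the fingers measure 114 mm over their backs; the gripper's body (76 mm by 85 mm) begins 54 mm behind the grasp point. The pads swing forward as they close: fully open they stand 13 mm farther back than shut.
Start: joints at [0.978, 0.313, 0.046, 1.304, 0, 1.431], TCP at [0.252, 0.517, 0.231] pointing down, gripper open.
Joint ranges: [-2.76, 2.76], [-0.86, 1.69], [-1.03, 1.26], [-2.2, 2.34], [-1.47, 1.5], [-3.14, 3.14]. Speed limits (rad/s): [2.57, 2.57, 3.14, 3.14, 3.14, 3.14].

INTERFACE

Orientations are given as a 3x3 rotation matrix whose columns are the frame's x, y, z axes.
In Python, from rig import robot gives the robot as it stands.
- The arm moves only by the tool servo_tool, never from a script. Its argument "rows" is a list of rows, each a list of 5 numbers: the finger opening in mm, from 0 to 85.4, then the shift along the world's x, y, z in units of 40 mm (1.0 is 40 mm), then the turn about the world's z in units of 8 degrees (1.0 is 8 degrees). In form: [[fingers, x, y, z, yaw], ...]. A call has 1 to 20 rows; each row shifts and turns the commanded pose from where the row before left it; what a row does not reach is not made up. A row lasts 1/10 s, in which the tool goes at most 50 mm and 8.59 degrees, less where a joint would pass 70% of its speed; a pose out of reach is approached as far as the arm can. A call is refused whole if a number of a shift passes 1 or a number of a turn 1, either way. A call with a gripper value outside its range is refused whole. The fingers move at their own pace and stop on an object; "grip_force" is the grip in N (left out, the last holds). Time passes only in rows, so rows that do not move let the fingers close. It gives the time, the measured TCP pose, the force and the opening at its end, in the units of the state.
- robot.get_obs(): the state, without advancing time (a new reading comes with each control period).
- robot.camera(name): name is "side" or "top"; returns a dict with "img" (400x640x3 uint8, red, green, blue), "camera_matrix" (3x3 intrinsics, pixels), "view" (4x4, takes a point from world to camera coordinates). Camera axes: x right, y down, z forward; pixel columns grow to the right and rows downward; lengths in m; the calibration is good to about 2 mm. A picture is of the moment at which its call begins. There is no depth.
- robot.hand_in(): hands the job in, once; it reports no verdict.
The state is a dict: "time_s": time; "joint_positions": joint angles; "joint_vel": joint speeds; "joint_torque": joint torques, N m; "position": TCP position; "tcp_rot": TCP orientation; "ft_force": force on the tool from outside, world axes, zero at the start; "moment": the same for the moment, N m; "width": finger opening in m.
Only numpy, scipy, OpenCV 4.12 (cv2) and the standard library are available. Lean on these libraries where they do the work, as an engineer would, in place of code of your own. Each camera call takes 0.05 s, during which the arm holds its last target.

TASK

Turn the spice carousel, without spinning it fast, until the one jar whose lid has a round knob stands squarely at the front, in line with the pointed tongue of the carousel's foot. Then keep hold of the turntable by one of the other jars (or the turntable itself) so that it stays still while I unscrew the knobbed lid: the program finishes while gripping or pressing on it, with nothing of the robot touching the knob-lidded jar. Leave the bowl, the crock and the spoon where they are.

Things in the scene. Friction and masses are not known exactly. Their poses are not given: they have to be found in the camera images.
- carousel_foot: Fixed foot of the spice carousel: dark wooden disc 248 mm across and 12 mm thick, fastened to the worktop, with a flat right-angled pointed tongue of the same wood that sticks out beyond the disc on one side, its point 179 mm from the axis. Origin on the turning axis, at worktop height; z up; the tongue points along the foot's -x axis. The foot can stand at any yaw.
- turntable: Wooden plate 232 mm across, top 24 mm above the worktop, turning either way without stops about the foot's axis; stays where left (friction 0.08 N m). Five jars are clipped in upright, immovably, 80 mm from the axis, 72 degrees apart; low steel hub. Origin on the axis at worktop height; the knob-lidded jar is on its -x axis, so at the front when its yaw equals the foot's.
- marked_jar: The knob-lidded jar: amber glass, 45 mm across, with a flat round dark steel lid 48 mm across like the others, but with a dark steel ball knob 34 mm across on top of the lid (knob top 163 mm above the worktop). It can only twist stiffly about its own axis in its clip. Origin at the centre of the jar's underside, 24 mm above the worktop.
- marked_lid (a point): Centre of the knob-lidded jar's lid disc (on the jar's axis, 105 mm above the worktop).
- front_spot (a point): Point fixed to the foot, 80 mm from the turning axis towards the tongue's point, 24 mm above the worktop: the knob-lidded jar's axis must come to stand here.
- tongue_tip (a point): The point of the tongue, 179 mm from the turning axis, 12 mm above the worktop.
- lid_a (a point): Lid centre of a plain jar: amber glass 45 mm across, flat round dark steel lid 48 mm across, from 95 to 115 mm above the worktop; this point on the jar's axis at 105 mm. Seen from above, 72 degrees counter-clockwise from the knob-lidded jar. The lid can be gripped from above in any direction.
- lid_b (a point): The same on the plain jar 144 degrees counter-clockwise from the knob-lidded one.
- lid_c (a point): The same on the plain jar 216 degrees counter-clockwise from the knob-lidded one.
- lid_d (a point): The same on the plain jar 288 degrees counter-clockwise from the knob-lidded one.
- bowl: Bystander: white mixing bowl, 190 mm across, 85 mm tall, loose on the worktop to the left; origin at the centre of its underside.
- crock: Bystander: terracotta crock, 110 mm across, 130 mm tall, loose on the worktop to the right; origin at the centre of its underside.
- spoon: Bystander: metal kitchen spoon lying on the worktop to the right, about 200 mm long along its x axis.

How it is judged:
By the outcome, as a careful person would: the job done as asked, in the order asked, and still so for the second after the job is handed in, while the arm keeps its last pose, push and grip.
It also fails if it takes over 58 s, if anything falls off the work surface, if the arm or the gripper's body presses on something with over 40 N, if the wrist force passes 120 N, or if a joint passes its speed limit or range.

## Working session

There is one attempt and no reset: what is moved stays moved. The work goes in short steps, Python scripts to look and compute and a tool call to move; the robot and the scene stay as the last step left them, time stands still between calls to the robot, and variables do not carry over. Pictures are saved under pics/ and viewed, and the job is handed in when it is done.

Besides the shell and the picture viewer there is one more tool, called after "Call:" as a command line: name --pt "numbers of a row" for each row, then --argument value for the rest. servo_tool: Moves the arm, as the interface text tells. Its arguments: {"type":"object","properties":{"rows":{"type":"array"},"grip_force":{"type":"number"}},"required":["rows"]}

```bash
mkdir -p pics; ls; python3 - <<'E'
from rig import robot
import cv2,numpy as np
o=robot.get_obs()
print(o['time_s'],o['position'],o['tcp_rot'],o['width'])
for n in('top','side'):
    c=robot.camera(n); cv2.imwrite(f'pics/{n}0.png',c['img'][...,::-1]); np.savez(f'{n}0.npz',**c); print(c['camera_matrix'],c['view'])
E
```

```text
pics
0.0 [0.25127442 0.51664471 0.23042666] [[-8.99234168e-01  4.37466489e-01 -9.90888727e-04]
 [ 4.37467540e-01  8.99233010e-01 -1.46482201e-03]
 [ 2.50229312e-04 -1.75069965e-03 -9.99998436e-01]] 0.08537657316141932
[[421.2800789    0.         323.69634729]
 [  0.         421.2800789  198.8697342 ]
 [  0.           0.           1.        ]] [[-2.51384367e-02 -9.99683704e-01 -7.42778568e-04  3.55416631e-02]
 [-9.93095150e-01  2.50579108e-02 -1.14604207e-01  5.83577484e-01]
 [ 1.14586570e-01 -2.14332080e-03 -9.93410954e-01  1.41322055e+00]
 [ 0.00000000e+00  0.00000000e+00  0.00000000e+00  1.00000000e+00]]
[[403.26975897   0.         316.34888788]
 [  0.         403.26975897 200.82719059]
 [  0.           0.           1.        ]] [[ 0.85733206 -0.51424273  0.02315514 -0.47555087]
 [-0.24544464 -0.44791045 -0.85972854  0.23833548]
 [ 0.45248058  0.73138954 -0.5102261   0.90275434]
 [ 0.          0.          0.          1.        ]]
```

View pics/top0.png

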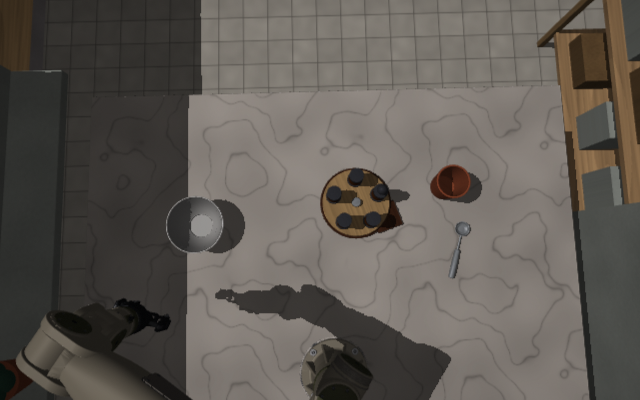

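View pics/side0.png

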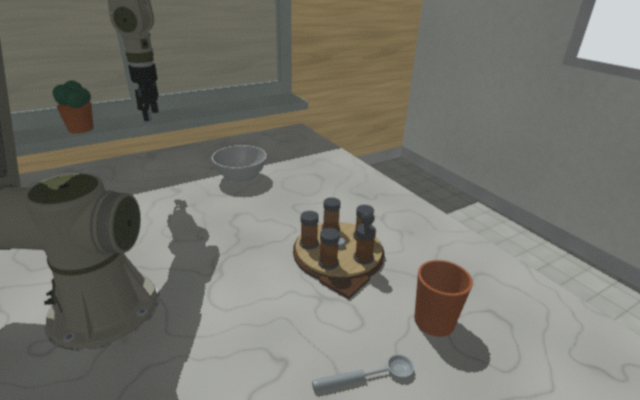

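```bash
cat > h.py <<'E'
import numpy as np,cv2
def ray(c,u,v,z):
    K=c['camera_matrix'];V=c['view'];R=V[:3,:3];t=V[:3,3]
    C=-R.T@t; d=R.T@np.linalg.inv(K)@np.array([u,v,1.])
    return C+d*(z-C[2])/d[2]
def proj(c,p):
    q=c['view'][:3,:3]@np.array(p)+c['view'][:3,3]; q=c['camera_matrix']@q; return q[:2]/q[2]
def zoom(c,x0,x1,y0,y1,f,name):
    im=c['img'][y0:y1,x0:x1,::-1]; cv2.imwrite(name,cv2.resize(im,None,fx=f,fy=f,interpolation=cv2.INTER_CUBIC))
E
python3 - <<'E'
from h import *
t=np.load('top0.npz');s=np.load('side0.npz')
zoom(t,310,420,155,245,6,'pics/tz.png');zoom(s,280,400,190,305,5,'pics/sz.png')
E
```

```text
(no output)
```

View pics/tz.png

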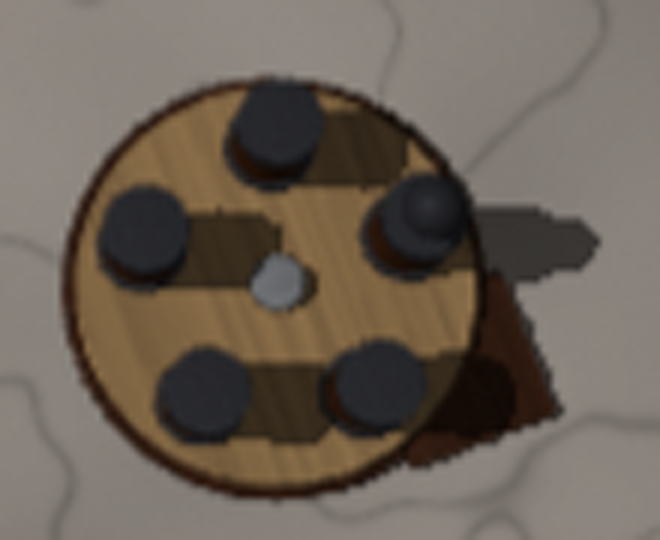

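View pics/sz.png

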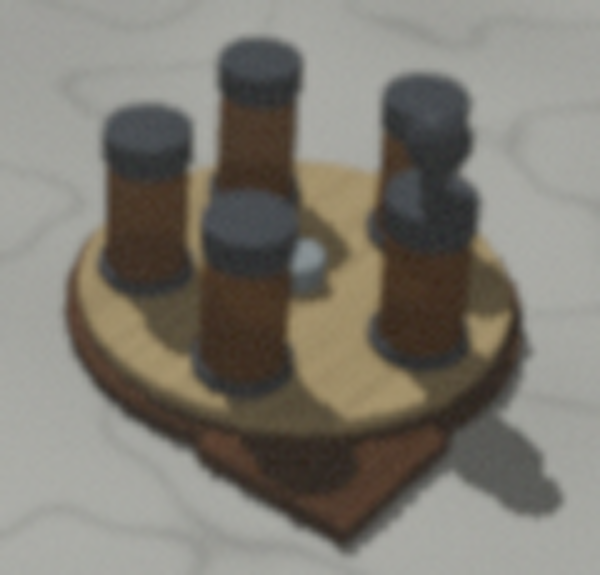

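The top view shows the knob jar at zoom (430,215) → px (381.5,191). The tongue tip is at zoom (559,411) → px (403,223.5), and the hub is at zoom (279,283). In the side view the tongue tip is at zoom (346,540).

```bash
cat >> h.py <<'E'
def scene(c,verbose=True):
    """top view: lids via dark bluish mask -> per-blob circle; plate via wood mask"""
    im=c['img'].astype(int); r,g,b=im[...,0],im[...,1],im[...,2]
    m=((b>=r)&(r<75)).astype(np.uint8)
    return m
E
python3 - <<'E'
from h import *
t=np.load('top0.npz');s=np.load('side0.npz')
# plate+foot mask: warm colours (r>b+12)
im=t['img'].astype(int);sub=np.zeros(im.shape[:2],bool);sub[155:245,310:420]=True
warm=((im[...,0]-im[...,2]>18)&sub).astype(np.uint8)
cs,_=cv2.findContours(warm,cv2.RETR_EXTERNAL,cv2.CHAIN_APPROX_NONE)
c=max(cs,key=cv2.contourArea)[:,0,:]
P=np.array([ray(t,u,v,0.012)[:2] for u,v in c])
def fit(P):
    A=np.c_[2*P,np.ones(len(P))];x=np.linalg.lstsq(A,(P**2).sum(1),rcond=None)[0]
    return x[:2],np.sqrt(x[2]+x[:2]@x[:2])
Q=P
for _ in range(6):
    o,R=fit(Q); d=np.linalg.norm(P-o,axis=1); Q=P[abs(d-R)<.006]
print('foot circle',o,R,len(Q),len(P))
d=np.linalg.norm(P-o,axis=1); i=d.argmax(); print('tip',c[i],P[i],d[i])
print('hub z.03',ray(t,310+279/6,155+283/6,.035))
tip=ray(t,310+559/6-.5,155+411/6-.5,.012)[:2];print(tip,'side',ray(s,280+346/5-.5,190+541/5-.5,.012))
print('axis side check hub', ray(s,280+308/5-.5,190+250/5-.5,.035))
# lids
m=((im[...,2]>=im[...,0])&(im.sum(2)<190)&sub).astype(np.uint8)
n,l,st,ce=cv2.connectedComponentsWithStats(m)
for k in range(1,n):
    if st[k,4]>60:
        p=ray(t,*ce[k],.11)[:2];q=p-o; print(st[k],ce[k],p,np.linalg.norm(q),np.degrees(np.arctan2(q[1],q[0])))
q=tip-o;print('tip ang',np.degrees(np.arctan2(q[1],q[0])),np.linalg.norm(q))
E
```

```text
foot circle [ 0.56087079 -0.0920459 ] 0.11651336077887083 87 345
tip [401 223] [ 0.49594638 -0.24467045] 0.16585967428822118
hub z.03 [ 0.56991399 -0.09127555  0.035     ]
[ 0.49580109 -0.25043853] side [ 0.48745077 -0.25656343  0.012     ]
axis side check hub [ 0.58023315 -0.0853346   0.035     ]
[349 169  14  14 150] [356.16666667 175.32666667] [ 0.65032228 -0.0871757 ] 0.08958396724617196 3.1164059134472666
[374 185  14  13 151] [380.39072848 190.80794702] [ 0.59724601 -0.16434353] 0.08093270556352032 -63.2915926277133
[327 187  14  13 148] [333.87162162 193.16216216] [ 0.59333985 -0.01259695] 0.08582758732399533 67.77123680880008
[366 212  15  15 157] [372.91082803 218.7133758 ] [ 0.5068816  -0.13647336] 0.06991874871082597 -140.549195003643
[337 214  14  15 156] [343.97435897 220.34615385] [ 0.50395671 -0.04277073] 0.07528118185179869 139.11458457898584
tip ang -112.33348234047243 0.17123753251611945
```

```bash
cat >> h.py <<'E'
def circ(P):
    A=np.c_[2*P,np.ones(len(P))];x=np.linalg.lstsq(A,(P**2).sum(1),rcond=None)[0]
    return x[:2],np.sqrt(x[2]+x[:2]@x[:2])
def plate(c,box,thr=18):
    # image circle of light wood top (z=.024): light warm pixels; use convex hull of the bright wood
    im=cv2.GaussianBlur(c['img'],(3,3),0).astype(int);y0,y1,x0,x1=box
    sub=np.zeros(im.shape[:2],bool);sub[y0:y1,x0:x1]=True
    w=((im[...,0]-im[...,2]>thr)&(im[...,0]>95)&sub).astype(np.uint8)
    cs,_=cv2.findContours(w,cv2.RETR_EXTERNAL,cv2.CHAIN_APPROX_NONE)
    h=cv2.convexHull(np.vstack([k for k in cs if len(k)>8]))[:,0,:]
    P=np.array([ray(c,u,v,.024)[:2] for u,v in h]);Q=P
    for _ in range(8):
        o,R=circ(Q);d=np.linalg.norm(P-o,axis=1);Q=P[abs(d-R)<.003]
    return o,R,len(Q),len(P)
E
python3 - <<'E'
from h import *
t=np.load('top0.npz');s=np.load('side0.npz')
print(plate(t,(155,245,310,420)));print(plate(s,(190,305,280,400)))
print(proj(s,(.57,-.09,.024)))
# colours around tongue
zoom(t,370,412,195,240,12,'pics/tong.png');zoom(s,315,380,270,302,11,'pics/tongs.png')
E
```

```text
(array([ 0.57227359, -0.08778364]), np.float64(0.11366810280841437), 28, 30)
(array([ 0.56691789, -0.08624096]), np.float64(0.12013662853365939), 15, 23)
[338.68632707 244.82357517]
```

View pics/tong.png

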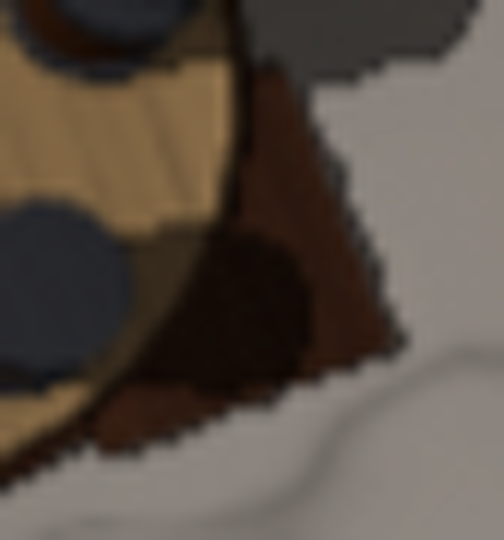

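View pics/tongs.png

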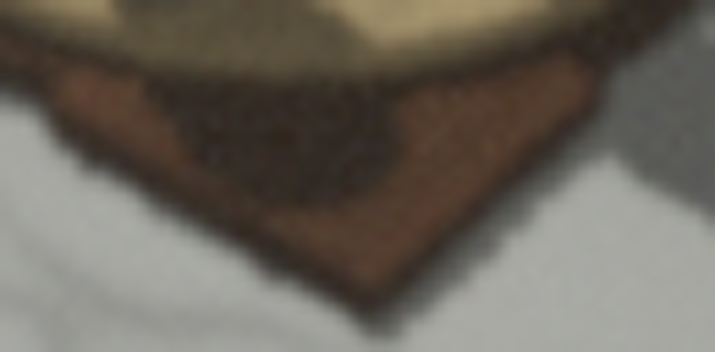

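```bash
python3 - <<'E'
from h import *
t=np.load('top0.npz');s=np.load('side0.npz')
def T(x,y): return ray(t,370+x/12-.5,195+y/12-.5,.012)[:2]
def S(x,y): return ray(s,315+x/11-.5,270+y/11-.5,.012)[:2]
ang=lambda v:np.degrees(np.arctan2(v[1],v[0]))
tip=T(402,342); e1=tip-T(285,70); e2=tip-T(110,452)
print(tip,ang(e1),ang(e2), (ang(e1)+ang(e2))/2)
tip=S(368,288); e1=tip-S(596,90); e2=tip-S(60,105)
print(tip,ang(e1),ang(e2), (ang(e1)+ang(e2))/2)
for o in [(.5723,-.0878),(.570,-.090)]: print([ang(x-np.array(o)) for x in (T(402,342),S(368,288))],[np.linalg.norm(x-np.array(o)) for x in (T(402,342),S(368,288))])
# lid tops, top view: circle centers in zoom6 of lids tops z=.115 ; left edges
for n,(x,y) in dict(A=(283,123),K=(424,217),B=(146,233),C=(381,384),D=(207,390)).items():
    p=ray(t,310+x/6-.5,155+y/6-.5,.115)[:2];print(n,p,ang(p-np.array([.5705,-.089])),np.linalg.norm(p-np.array([.5705,-.089])))
kb=ray(t,310+434/6-.5,155+205/6-.5,.146)[:2];print('knob',kb)
E
```

```text
[ 0.49577203 -0.25159215] -159.22052361185723 -70.95007489237705 -115.08529925211714
[ 0.48969335 -0.25033246] -162.03965309566493 -71.5478179609053 -116.79373552828511
[np.float64(-115.0432106823755), np.float64(-116.94182118349984)] [np.float64(0.18078826874563642), np.float64(0.18232020746346414)]
[np.float64(-114.6718659923263), np.float64(-116.60518060140673)] [np.float64(0.1778252344128982), np.float64(0.17931997841045358)]
A [ 0.65050796 -0.08843388] 0.4054052035714386 0.08000996705582075
K [ 0.59707005 -0.16294336] -70.23513027182724 0.07857218653732417
B [ 0.59214088 -0.01232291] 74.23913051811365 0.07967247704945071
C [ 0.50723753 -0.13619769] -143.2748013268212 0.07892884000816242
D [ 0.50636721 -0.04269181] 144.16818159661653 0.07910412514102048
knob [ 0.59925401 -0.16421783]
```

Call:
servo_tool --pt "85 0.53 -0.83 0 0.07" --pt "85 0.53 -0.83 0 0.07" --pt "85 0.53 -0.83 0 0.07" --pt "85 0.53 -0.83 0 0.07" --pt "85 0.53 -0.83 0 0.07" --pt "85 0.53 -0.83 0 0.07" --pt "85 0.53 -0.83 0 0.07" --pt "85 0.53 -0.83 0 0.07" --pt "85 0.53 -0.83 0 0.07" --pt "85 0.53 -0.83 0 0.07" --pt "85 0.53 -0.83 0 0.07" --pt "85 0.53 -0.83 0 0.07" --pt "85 0.53 -0.83 0 0.07" --pt "85 0.53 -0.83 0 0.07" --pt "85 0.53 -0.83 0 0.07" --pt "85 0.53 -0.83 0 0.07" --pt "85 0 0 0 0" --pt "85 0 0 0 0" --grip_force 60

```text
time_s: 1.9
position: [0.5906, -0.0149, 0.2303]
tcp_rot: [[-0.956, 0.294, -0.002], [0.294, 0.956, 0.001], [0.002, 0.0, -1.0]]
ft_force: [0.6, -0.0, 0.7]
width: 0.0847
```

```bash
python3 - <<'E'
from rig import robot
from h import *
o=robot.get_obs();R=o['tcp_rot'];print(o['time_s'],o['position'],np.degrees(np.arctan2(R[1,1],R[0,1])),o['ft_force'])
for n in('top','side'):
    c=robot.camera(n); np.savez(f'{n}1.npz',**c)
    if n=='top': zoom(c,310,420,155,245,6,'pics/t1.png')
    else: zoom(c,260,420,130,305,4,'pics/s1.png')
E
```

```text
1.9 [ 0.59055747 -0.01490528  0.23033704] 72.90004670748247 [ 0.55096863 -0.03209886  0.70334264]
```

View pics/t1.png

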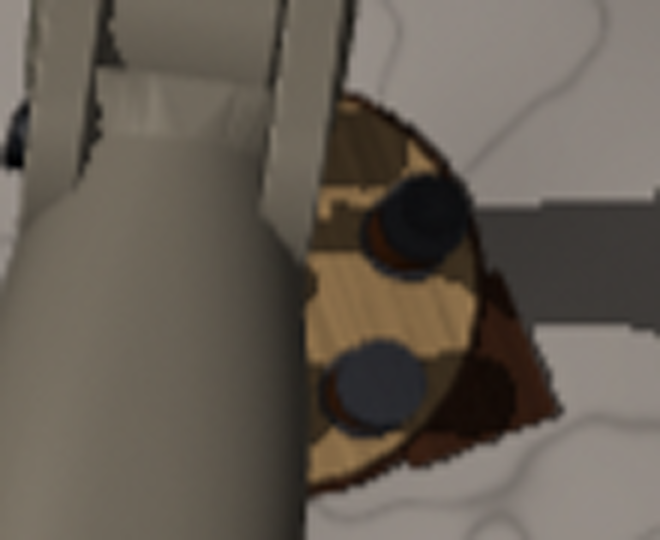

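View pics/s1.png

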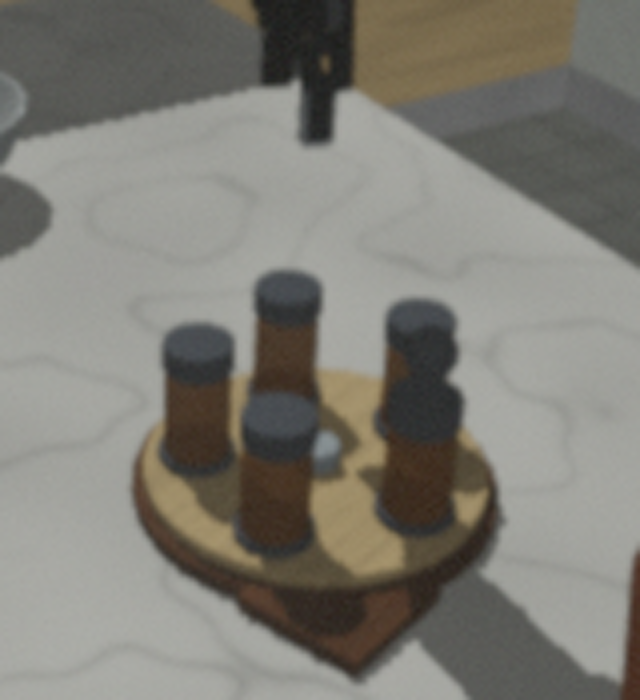

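The arm hides jar b from above, but the knob jar and tongue stay visible. In the side view jar b's lid top is at zoom (288,287), and I'll cross-check its position from there.

```bash
python3 - <<'E'
from h import *
s=np.load('side1.npz')
for n,(x,y) in dict(b=(288,286),c=(199,341),d=(281,412),a=(420,316)).items():
    p=ray(s,260+x/4-.5,130+y/4-.5,.115)[:2];print(n,p)
print(ray(s,260+199/4-.5,130+341/4-.5,.115))
E
```

```text
b [ 0.59155517 -0.01384075]
c [ 0.50347484 -0.04462605]
d [ 0.5070504  -0.13713065]
a [ 0.64750439 -0.08898169]
[ 0.50347484 -0.04462605  0.115     ]
```

Call:
servo_tool --pt "85 0.03 0.05 -0.5 0" --pt "85 0 0 -0.5 0" --pt "85 0 0 -0.5 0" --pt "85 0 0 -0.5 0" --pt "85 0 0 -0.5 0" --pt "85 0 0 -0.4 0" --pt "85 0 0 -0.4 0" --pt "85 0 0 -0.27 0" --pt "85 0 0 0 0" --pt "85 0 0 0 0"

```text
time_s: 3.0
position: [0.5919, -0.0115, 0.089]
tcp_rot: [[-0.957, 0.291, 0.0], [0.291, 0.957, 0.0], [-0.0, 0.0, -1.0]]
ft_force: [0.1, -0.6, -0.5]
width: 0.0848
```

```bash
python3 - <<'E'
from rig import robot
from h import *
c=robot.camera('side'); np.savez('side2.npz',**c)
zoom(c,260,420,130,305,4,'pics/s2.png')
E
```

```text
(no output)
```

View pics/s2.png

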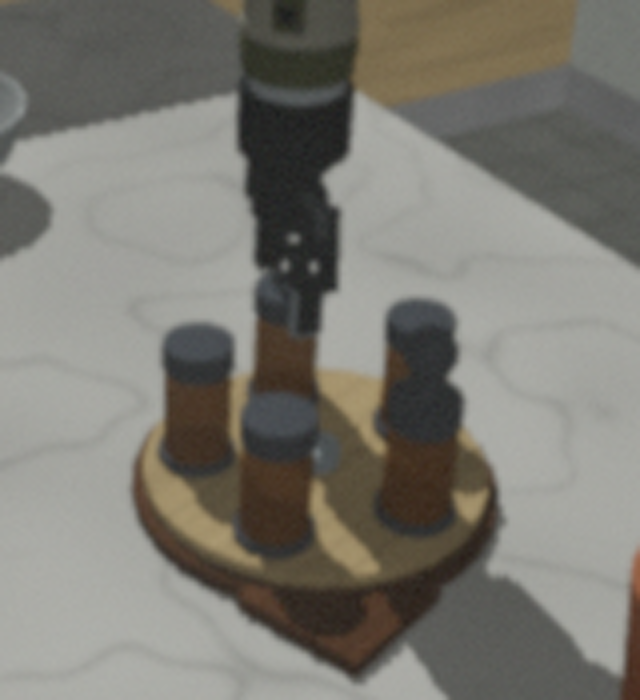

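The inner finger at zoom (308,300) lines up with lid b, at the pixel offset expected for a finger radially inward. I'm closing.

Call:
servo_tool --pt "40 0 0 0 0" --pt "40 0 0 0 0" --pt "40 0 0 0 0" --pt "40 0 0 0 0" --pt "40 0 0 0 0" --pt "40 0 0 0 0" --pt "40 0 0 0 0" --pt "40 0 0 0 0" --grip_force 40

```text
time_s: 3.85
position: [0.5921, -0.0137, 0.0897]
tcp_rot: [[-0.956, 0.293, 0.001], [0.293, 0.956, -0.003], [-0.002, -0.003, -1.0]]
ft_force: [-2.3, -2.9, 4.8]
width: 0.0467
```

```bash
python3 - <<'E'
import numpy as np
th=73.0
for n,st in [(2,.75)]+[(5,1.5)]*5+[(2,.75)]:
    m=np.radians(th-n*st/2); L=2*80*np.sin(np.radians(st*n/2))/40/n
    print(n,round(L*np.sin(m),4),round(-L*np.cos(m),4),-st/8); th-=n*st
print(th)
E
```

```text
2 0.0249 -0.008 -0.09375
5 0.0484 -0.0198 -0.1875
5 0.0454 -0.026 -0.1875
5 0.0416 -0.0317 -0.1875
5 0.0372 -0.0368 -0.1875
5 0.032 -0.0414 -0.1875
2 0.0144 -0.0219 -0.09375
32.5
```

Call:
servo_tool --pt "40 0.025 -0.008 0 -0.094" --pt "40 0.025 -0.008 0 -0.094" --pt "40 0.048 -0.02 0 -0.188" --pt "40 0.048 -0.02 0 -0.188" --pt "40 0.048 -0.02 0 -0.188" --pt "40 0.048 -0.02 0 -0.188" --pt "40 0.048 -0.02 0 -0.188" --pt "40 0.045 -0.026 0 -0.188" --pt "40 0.045 -0.026 0 -0.188" --pt "40 0.045 -0.026 0 -0.188" --pt "40 0.045 -0.026 0 -0.188" --pt "40 0.045 -0.026 0 -0.188"

```text
time_s: 5.05
position: [0.6129, -0.0235, 0.0897]
tcp_rot: [[-0.833, 0.554, 0.001], [0.554, 0.833, -0.003], [-0.002, -0.002, -1.0]]
ft_force: [-1.4, -3.4, 5.3]
width: 0.0469
```

Forces are low and the tool is tracking well, so I'm continuing.

Call:
servo_tool --pt "40 0.042 -0.032 0 -0.188" --pt "40 0.042 -0.032 0 -0.188" --pt "40 0.042 -0.032 0 -0.188" --pt "40 0.042 -0.032 0 -0.188" --pt "40 0.042 -0.032 0 -0.188" --pt "40 0.037 -0.037 0 -0.188" --pt "40 0.037 -0.037 0 -0.188" --pt "40 0.037 -0.037 0 -0.188" --pt "40 0.037 -0.037 0 -0.188" --pt "40 0.037 -0.037 0 -0.188" --pt "40 0.032 -0.041 0 -0.188" --pt "40 0.032 -0.041 0 -0.188" --pt "40 0.032 -0.041 0 -0.188" --pt "40 0.032 -0.041 0 -0.188" --pt "40 0.032 -0.041 0 -0.188" --pt "40 0.014 -0.022 0 -0.094" --pt "40 0.014 -0.022 0 -0.094" --pt "40 0 0 0 0" --pt "40 0 0 0 0"

```text
time_s: 6.95
position: [0.6363, -0.0471, 0.0897]
tcp_rot: [[-0.535, 0.845, 0.001], [0.845, 0.535, -0.003], [-0.003, -0.001, -1.0]]
ft_force: [-0.8, -2.2, 6.1]
width: 0.0466
```

```bash
python3 - <<'E'
from rig import robot
from h import *
o=robot.get_obs();R=o['tcp_rot'];print(o['time_s'],o['position'],np.degrees(np.arctan2(R[1,1],R[0,1])),o['ft_force'],o['moment'])
c=robot.camera('top'); np.savez('top3.npz',**c); zoom(c,310,420,155,245,6,'pics/t3.png')
c=robot.camera('side'); np.savez('side3.npz',**c); zoom(c,280,400,190,305,5,'pics/s3.png')
E
```

```text
6.95 [ 0.63625349 -0.04709519  0.08971099] 32.36088183578605 [-0.75090603 -2.21559868  6.07220913] [-0.90169038  0.77174716  0.04316879]
```

View pics/t3.png

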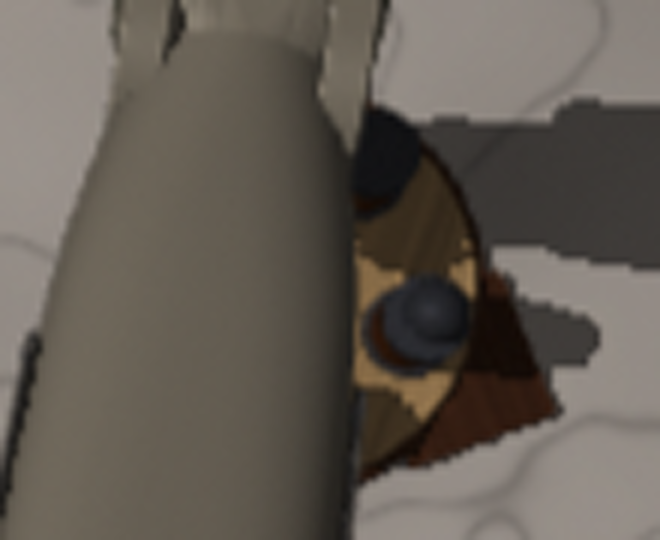

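View pics/s3.png

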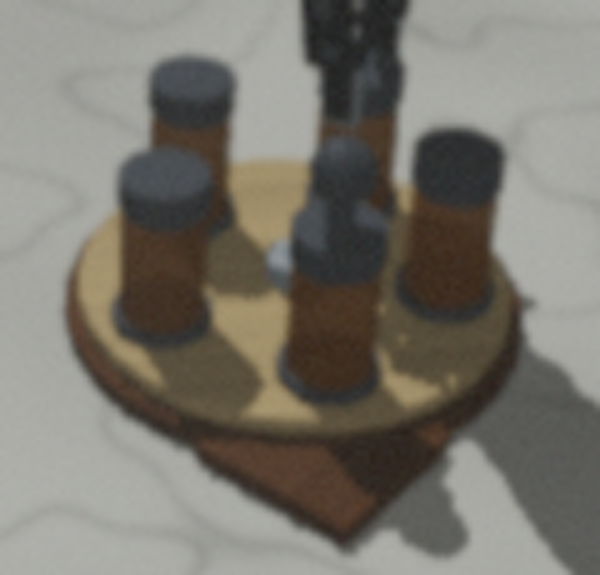

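```bash
python3 - <<'E'
from h import *
t=np.load('top3.npz');s=np.load('side3.npz')
ang=lambda v:np.degrees(np.arctan2(v[1],v[0]))
o=np.array([.5705,-.0890])
T=lambda x,y,z:ray(t,310+x/6-.5,155+y/6-.5,z)[:2]
S=lambda x,y,z:ray(s,280+x/5-.5,190+y/5-.5,z)[:2]
print('top lid',T(427,320,.115),ang(T(427,320,.115)-o),'knob',T(437,309,.146),ang(T(437,309,.146)-o),np.linalg.norm(T(437,309,.146)-o))
print('top tip',ang(T(560,411,.012)-o))
L={'right(d?)':S(459,150,.115),'front-left':S(166,169,.115),'backleft':S(193,78,.115),'knob':S(345,170,.146)}
for k,p in L.items(): print(k,p,ang(p-o),np.linalg.norm(p-o))
# side axis: hub, plate
print('tip',S(347,537,.012),ang(S(347,537,.012)-o))
# expected projection of ideal K positions
for a in (-112,-115,-118):
    p=o+.08*np.array([np.cos(np.radians(a)),np.sin(np.radians(a))])
    for z in(.146,.115): print(a,z,(proj(t,[*p,z])+.5-[310,155])*6,(proj(s,[*p,z])+.5-[280,190])*5)
E
```

```text
top lid [ 0.54110246 -0.16229209] -111.85577923677597 knob [ 0.54397834 -0.16353334] -109.58740129716078 0.07911142755981064
top tip -114.7568092656808
right(d?) [ 0.63060431 -0.14032988] -40.4977701357048 0.07903976629525994
front-left [ 0.49122388 -0.08293026] 175.62171877289654 0.07950814687332157
backleft [ 0.54827106 -0.01464993] 106.64544235479666 0.07760192270588737
knob [ 0.54090264 -0.16414859] -111.49705684031753 0.0807670367086449
tip [ 0.48933524 -0.25466944] -116.1011549562504
-112 0.146 [436.58813007 315.53307177] [343.17623929 169.20548119]
-112 0.115 [428.68098179 321.01435715] [339.0896591  222.80872504]
-115 0.146 [433.71591123 322.87824801] [334.47788435 169.67841501]
-115 0.115 [425.87118383 328.1950974 ] [330.53113872 223.30251337]
-118 0.146 [430.45701168 330.06234616] [325.6941282  169.89300165]
-118 0.115 [422.68355766 335.21826011] [321.88949721 223.53182233]
```

```bash
cat >edge.py <<'E'
from h import *
from scipy.ndimage import map_coordinates
ang=lambda v:np.degrees(np.arctan2(v[1],v[0]))
def edge(c,p,q,z,half=4,n=40,lo=.1,hi=.9,pol=None):
    """strongest step across segment p-q (pixel), fit a line, return world dir & pts"""
    g=c['img'].astype(float).sum(2); p=np.array(p,float);q=np.array(q,float)
    d=(q-p)/np.linalg.norm(q-p);nn=np.array([-d[1],d[0]]);s=np.arange(-half,half+.01,.1);pts=[]
    for a in np.linspace(lo,hi,n):
        b=p+a*(q-p);X=b[:,None]+nn[:,None]*s
        v=map_coordinates(g,[X[1],X[0]],order=1); v=v if v[-1]>v[0] else v[::-1]; rev=not(np.array_equal(v,map_coordinates(g,[X[1],X[0]],order=1)))
        mid=(v[0:8].mean()+v[-8:].mean())/2; i=np.argmax(v>mid); ss=s[::-1][i] if rev else s[i]
        pts.append(b+nn*ss)
    pts=np.array(pts,np.float32)
    W=np.array([ray(c,u,v,z)[:2] for u,v in pts],np.float64)
    f=cv2.fitLine(W.astype(np.float32),cv2.DIST_HUBER,0,.0005,.001).ravel()
    dd=f[:2]; nrm=np.array([-dd[1],dd[0]]);res=(W-f[2:])@nrm
    if dd@(W[-1]-W[0])<0: dd=-dd
    return f[2:],dd,res.std()
E
python3 - <<'E'
from edge import *
def inter(a,b):
    x=np.linalg.solve(np.c_[a[1],-b[1]],b[0]-a[0]);return a[0]+x[0]*a[1]
Z=lambda x,y:(370+x/12-.5,195+y/12-.5)
Y=lambda x,y:(315+x/11-.5,270+y/11-.5)
for k in (0,3):
    t=np.load(f'top{k}.npz')
    a=edge(t,Z(310,120),Z(402,342),.012,lo=.05,hi=.9);b=edge(t,Z(110,452),Z(402,342),.012)
    x=inter(a,b);print('top',k,ang(a[1]),ang(b[1]),(ang(a[1])+ang(b[1]))/2,a[2],b[2],x,ang(x-[.5706,-.0885]),np.linalg.norm(x-[.5706,-.0885]))
for k in (0,1,2,3):
    s=np.load(f'side{k}.npz')
    b=edge(s,Y(45,120),Y(375,325),0,half=3);a=edge(s,Y(600,110),Y(375,325),0,half=2.5)
    x=inter(a,b);print('side',k,ang(a[1]),ang(b[1]),(ang(a[1])+ang(b[1]))/2,a[2],b[2],x,ang(x-[.5693,-.0895]),np.linalg.norm(x-[.5693,-.0895]))
E
```

```text
top 0 -161.2309 -69.554375 -115.39264 0.0008371503118980183 0.0007110644285185777 [ 0.49478558 -0.25307772] -114.73364844374021 0.18120058280712542
top 3 -157.02074 -69.916664 -113.468704 0.0022804593845289042 0.0007248629194872251 [ 0.49432585 -0.25308666] -114.86435237961878 0.18140152685360145
side 0 -160.25752 -70.46715 -115.362335 0.00027319486863574345 0.0004444546688247087 [ 0.4912215  -0.25311893] -115.51035038702679 0.18129370948948834
side 1 -158.68163 -70.35733 -114.51948 0.00022772693487992812 0.00045713130903933844 [ 0.4916468 -0.2536799] -115.31303993631569 0.18161789567749398
side 2 -158.34366 -70.58479 -114.464226 0.0003428162390417686 0.000443359980139317 [ 0.49140066 -0.25371063] -115.37904152822327 0.18175103168175546
side 3 -158.08856 -70.5951 -114.34183 0.000884653525340277 0.00046792278162671724 [ 0.49118364 -0.25349462] -115.47009010787723 0.18164911620370197
```

Call:
servo_tool --pt "40 0.016 -0.027 0 -0.113" --pt "40 0.016 -0.027 0 -0.113" --pt "40 0.016 -0.027 0 -0.113" --pt "40 0.016 -0.027 0 -0.113" --pt "40 0 0 0 0" --pt "40 0 0 0 0" --pt "40 0 0 0 0"

```text
time_s: 7.75
position: [0.6388, -0.0514, 0.0897]
tcp_rot: [[-0.481, 0.877, 0.001], [0.877, 0.481, -0.003], [-0.003, -0.0, -1.0]]
ft_force: [-0.6, -3.7, 5.7]
width: 0.0468
```

```bash
python3 - <<'E'
from rig import robot
from h import *
o=robot.get_obs();R=o['tcp_rot'];print(o['time_s'],o['position'],np.degrees(np.arctan2(R[1,1],R[0,1])),o['ft_force'],o['moment'])
c=robot.camera('top'); np.savez('top4.npz',**c); zoom(c,360,420,180,240,10,'pics/t4.png')
c=robot.camera('side'); np.savez('side4.npz',**c); zoom(c,280,400,190,305,5,'pics/s4.png')
E
```

```text
7.75 [ 0.63884862 -0.05143272  0.08973958] 28.735903186505006 [-0.61225384 -3.70817588  5.65604193] [-0.91436993  0.8350844   0.11626833]
```

View pics/t4.png

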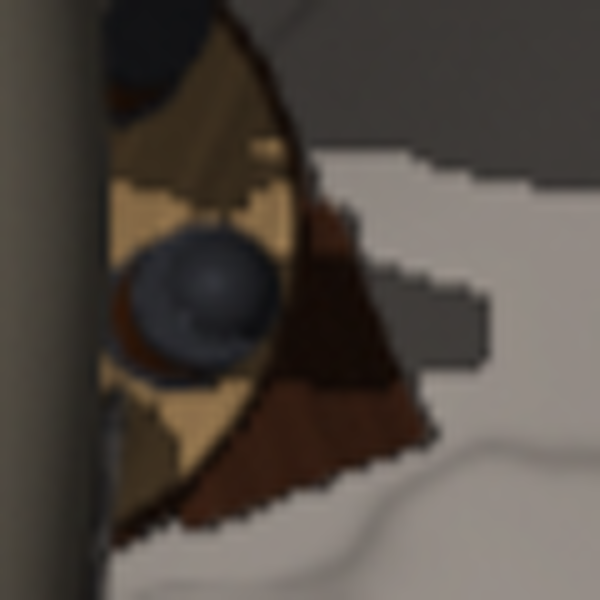

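View pics/s4.png

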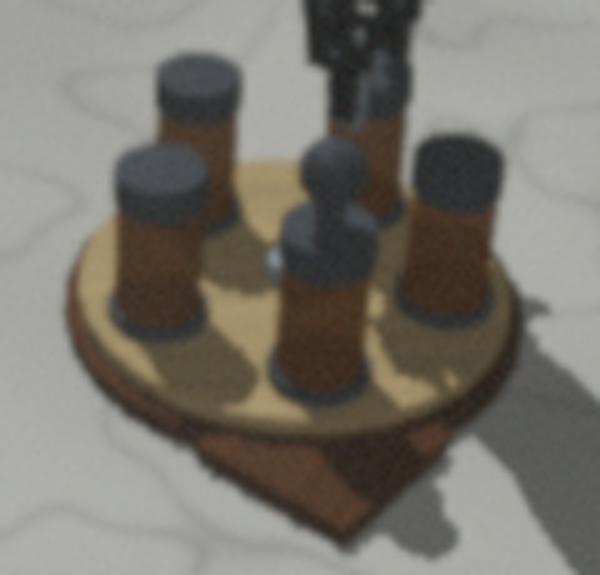

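```bash
python3 - <<'E'
from edge import *
t=np.load('top4.npz');s=np.load('side4.npz')
S=lambda x,y,z:ray(s,280+x/5-.5,190+y/5-.5,z)[:2]
T=lambda x,y,z:ray(t,360+x/10-.5,180+y/10-.5,z)[:2]
for n,p in dict(sknob=S(335,171,.146),tknob=T(217,285,.146),tlid=T(205,296,.115)).items():
    for o in([.5706,-.0885],[.5693,-.0895]): print(n,p,ang(p-np.array(o)))
for n,x,y,off in [('a',458,156,72),('d',162,164,288),('c',199,74,216)]:
    p=S(x,y,.115);print(n,(ang(p-np.array([.5693,-.0895]))-off+540)%360-180)
# knob circle/hough refine
for im,box,nm in((t,(180,240,370,400),'t'),):
    pass
E
```

```text
sknob [ 0.53626956 -0.16254772] -114.87366175174616
sknob [ 0.53626956 -0.16254772] -114.33135226868616
tknob [ 0.53772884 -0.15969584] -114.78279365781592
tknob [ 0.53772884 -0.15969584] -114.21622322746258
tlid [ 0.53705088 -0.15997252] -115.14530860486988
tlid [ 0.53705088 -0.15997252] -114.58943523512434
a -115.75878080513951
d -116.36416656223594
c -114.20191726571392
```

The measurements agree: the knob jar is at about -115.0° and the tongue at about -115.2°. I'm firming up the grip so the turntable resists the unscrewing torque, then re-checking.

Call:
servo_tool --pt "40 0 0 0 0" --pt "40 0 0 0 0" --pt "40 0 0 0 0" --pt "40 0 0 0 0" --pt "40 0 0 0 0" --pt "40 0 0 0 0" --grip_force 80

```text
time_s: 8.45
position: [0.6388, -0.0514, 0.09]
tcp_rot: [[-0.481, 0.877, 0.001], [0.877, 0.481, -0.003], [-0.003, -0.0, -1.0]]
ft_force: [-1.5, -3.1, 6.4]
width: 0.0458
```

```bash
python3 - <<'E'
from rig import robot
from h import *
o=robot.get_obs();R=o['tcp_rot'];print(o['time_s'],o['position'],np.degrees(np.arctan2(R[1,1],R[0,1])),o['ft_force'],o['width'],abs(o['joint_vel']).max())
a=np.load('top4.npz')['img'].astype(int);c=robot.camera('side');s0=np.load('side0.npz')['img'].astype(int)
b=np.load('side4.npz')['img'].astype(int)
print(abs(c['img'].astype(int)-b).max(), 'crock/spoon vs start',abs(c['img'][310:400,300:480].astype(int)-s0[310:400,300:480]).mean(), 'bowl',abs(c['img'][140:185,205:270].astype(int)-s0[140:185,205:270]).mean())
cv2.imwrite('pics/s5.png',c['img'][...,::-1])
E
```

```text
8.45 [ 0.63884101 -0.051421    0.08998474] 28.741041638403374 [-1.5159743  -3.09461331  6.44281176] 0.04582280088025777 0.0021915160109139058
34 crock/spoon vs start 30.984958847736625 bowl 2.9402849002849
```

View pics/s5.png

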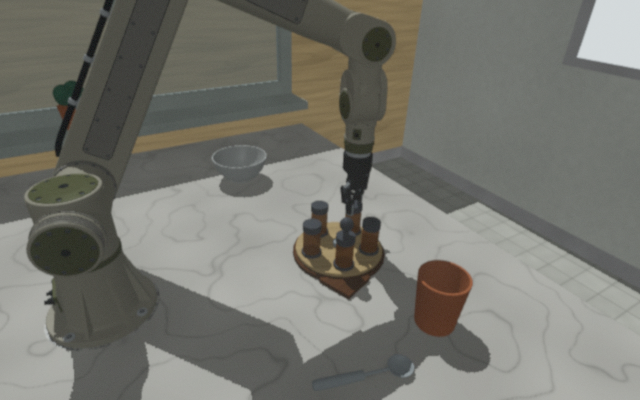

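The crock at (442,298), the spoon at (365,373, now in shadow) and the bowl at (238,160) are where they started. The gripper holds jar b behind the knob jar at (345,240). I'm handing in.

```bash
python3 - <<'E'
from rig import robot
print(robot.hand_in())
E
```

```text
the job is handed in; nothing more can be done
None
```

The knob-lidded jar now stands at the front, in line with the tongue, and the arm is holding the turntable still by a plain jar. I handed the job in at about 8.5 s.

- **How it was done:** I gripped lid b, the plain jar 144° from the knobbed one, from above with the jaws radial. I then turned the carousel about 44° clockwise at no more than about 15°/s. The grip was tightened to 80 N at the end.
- **Alignment:** the last camera estimates put the knob jar at about -115.0° (single readings from -114.2° to -116.4°). The tongue is at about -115.2° (edge and tip readings from -113.5° to -116.8°). They agree on average, but single readings differ by 1–2°, so the alignment is good to about a degree. It was measured just before the final grip tightening, and the arm did not move during that.
- **Hold:** finger opening was 46 mm on the lid, with a force of about 7 N at the wrist and the arm at rest. The gripper is about 150 mm from the knob-lidded jar and nothing of the robot touches it.
- **Other items:** in the last picture the bowl, crock and spoon are where they started. My image-difference check on the spoon and crock area read high. I put that down to the arm's shadow now falling across the spoon, going by the picture rather than a second measurement.

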